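# Unbolt a guarded sample tray with a hooked rod and draw it out

### The job

The gripper does not fit under the sample bay's clear roof, so pick up the hooked rod with the blue handle, reach it in, slide the bolt fully open to the right by its red post, then hook the tray's yellow post and draw the tray nearly all the way out with the dropper bottle still standing on it. Move the bolt and tray with the rod only, and do not touch the bottle with the rod or the gripper. At the end lay the rod flat on the bench outside the bay, let go of it, and leave everything else on the bench where it stands.

Things in the scene. Friction and masses are not known exactly. Their poses are not given: they have to be found in the camera images.
- bay: guarded sample bay, fixed for the run: grey base 170 x 200 x 10 mm, clear side walls, white back wall, clear roof (underside 104 mm, top 111 mm above the bench). Origin: centre of the base's underside; x points into the bay, y to its left seen from the open front, z up
- bay_mouth (a point): middle of the bay's open front, 55 mm above the bench and 85 mm before the bay's origin; axes as the bay. The opening is free between the side walls' inner faces, 94 mm to either side
- bolt (a joint): travel of the steel bolt in m: 0 to 0.005 at the start (closed, its bar stands before the tray's lug), 0.042 fully open at its stop. It slides along the bay's -y (right, seen from the front) in a channel up to 31 mm high, with about 1 N of friction, and stays where it is left
- bolt_post (a point): point on the axis of the bolt's red upright post, 60 mm above the bench; the post is 10 mm in diameter, free from 31 mm to its top at 75 mm. With the bolt at 0 it stands at x = -18, y = -30 mm in the bay's frame; it moves with the bolt
- tray (a joint): travel of the white tray in m: 0 home at the back, 0.100 fully out at its stop. It slides along the bay's -x (out through the open front) with about 1.2 N of friction and stays where it is left. It cannot move more than 2 mm until the bolt has been slid open by 0.03 m
- tray_post (a point): point on the axis of the tray's yellow upright post, 60 mm above the bench; the post is 10 mm in diameter, top at 75 mm. With the tray home it stands at x = 8, y = 40 mm in the bay's frame; it moves with the tray
- tray_floor (a point): middle of the tray's floor, 17 mm above the bench, axes as the bay. The tray is 82 mm long (x) and 84 mm wide (y), its rim 27 mm above the bench; a steel lug stands 6 mm out from its front right corner
- bottle_center (a point): centre, half-way up, of the amber dropper bottle with black cap (30 mm diameter, 75 mm tall, about 50 g) that stands loose on the tray behind the yellow post, its axis at least 42 mm deeper in the bay than the post's; z up along the bottle
- rod_grip (a point): centre, half-way up, of the hooked rod's blue handle: 90 mm long (x), 18 mm wide (y), 22 mm high (z). The rod lies flat on the bench, x from handle to hook, z up. It weighs about 0.14 kg and balances some 20 mm ahead of this point
- rod_hook (a point): middle of the hook's short bent arm. The steel shaft, 10 mm in diameter, runs from the handle along x at the handle's mid-height to x = 165 mm from rod_grip, then bends square to -y (right, looking along the rod); the round tip ends 28 mm from the shaft's axis. This point: 165 mm ahead of rod_grip, 11 mm to -y; axes as rod_grip
- screwdriver: red-handled screwdriver 190 mm long lying on the bench; a bystander; origin at the centre of its underside
- acid_bottle: amber bottle with red cap, 60 mm across, 135 mm tall; a bystander; origin at the centre of its underside
- graduated_cylinder: clear measuring cylinder with blue foot, 63 mm across, 197 mm tall; a bystander; origin at the centre of its underside
- petri_dish: clear flat dish, 90 mm across, 17 mm tall; a bystander; origin at the centre of its underside
- beaker_50: small clear beaker, 50 mm across, 56 mm tall; a bystander; origin at the centre of its underside
- flask_100: clear long-necked stoppered flask, 60 mm across, 197 mm tall; a bystander; origin at the centre of its underside
There are look-alikes about, which are no part of the job. Of the things that look like the part that bears rod_grip, the larger one is meant.

How it is judged:
On the way, in this order (a step that is already met when the one before it is completed fails the run):
1. the bolt is slid open (35 mm or more) (value of joint bolt above 0.035 m), for 0.2 s.
2. the tray is drawn out (80 mm or more) (value of joint tray above 0.08 m), for 0.2 s.
At the end, for the whole second after the job is handed in: The bolt stands open by 35 mm or more and the tray is out by 80 mm or more and at rest; the dropper bottle stands upright on the tray (within 0.1 rad); the hooked rod lies flat on the bench (handle centre below 18 mm, hook arm below 22 mm, within 0.1 rad), its hook outside the bay (value of joint bolt above 0.035 m and value of joint tray above 0.08 m and angle between each of bottle_center, rod_grip's own z axis and vertical below 0.1 rad and z of bottle_center in the frame of tray_post above -0.015 m and height (world z) of rod_grip below 0.018 m and height (world z) of rod_hook below 0.022 m and (x of rod_hook in the frame of bay below -0.09 m or y of rod_hook in the frame of bay below -0.1 m or y of rod_hook in the frame of bay above 0.1 m) and velocity of joint tray between -0.01 and 0.01 m/s); the robot touches nothing.
It fails at once if the gripper or arm touches the bolt or the tray (over 0.5 N): they are moved with the rod only (contact force between any of the fingers, the arm and bolt above 0.5 N or contact force between any of the fingers, the arm and tray above 0.5 N).
It fails at once if the rod, gripper or arm touches the dropper bottle (over 0.5 N) (contact force between any of the fingers, the arm, rod and dropper_bottle above 0.5 N).
It fails at once if the dropper bottle tips (over 0.35 rad) (angle between bottle_center's own z axis and vertical above 0.35 rad).
It fails at once if another thing on the bench is moved by more than 25 mm (distance of any of screwdriver, acid_bottle, graduated_cylinder, petri_dish, beaker_50, flask_100 from where it was at the start of the episode above 0.025 m).
It also fails if it takes over 70 s, if anything falls off the work surface, if the arm or the gripper's body presses on something with over 40 N, if the wrist force passes 120 N, or if a joint passes its speed limit or range.

### The arm

A 6-joint arm with a two-finger parallel gripper is mounted at the origin on the work surface; the furniture and walls round the work are solid. World frame = base frame: x ahead of the robot, y to its left, z up, the work surface at z = 0. Lengths are in m, angles in rad, forces in N, time in s.
With the tool pointing down it reaches from about 0.3 to 0.775 m from the base axis. Payload 14.6 kg.
Tool frame: the origin (TCP) lies at the very end of the fingers, on their centre line; the grasp point (between the pads) lies 19 mm behind it; z points along the fingers, y is the line along which they close (so a half turn about z gives the same grasp; the last joint's range is limited). The gripper opens to 94 mm and grips with 3 to 60 N. Pads are 16 mm wide; open, the fingers measure 119 mm over their backs; the gripper's body (75 mm by 177 mm) begins 78 mm behind the grasp point.
Start: joints at [1.282, 0.3, 1.521, -0, 1.321, -0.067], TCP at [0.121, 0.537, 0.205] pointing down, gripper open.
Joint ranges: [-3.03, 3.03], [-0.79, 2.21], [0.23, 2.52], [-1.04, 4.18], [0, 3.07], [-2.55, 2.55]. Speed limits (rad/s): [2.22, 2.22, 2.57, 3.14, 3.14, 3.14].

### API

Orientations are given as [roll, pitch, yaw] about the fixed x, y, z axes, in that order (R = Rz(yaw) Ry(pitch) Rx(roll)).
In Python, from station import * gives the robot as it stands.
- The arm moves only by the tool jog_arm, never from a script. Its argument "rows" is a list of rows, each a list of 3 entries, a list of its own where there are three numbers: the shift along the tool's x, y, z in m, then the turn about the tool's z in degrees, then the finger opening in m, from 0 to 0.094. A call has 1 to 12 rows; each row shifts and turns the commanded pose from where the row before left it, along the tool's axes as they then stand; what a row does not reach is not made up. A row lasts 1/12 s, in which the tool goes at most 41.7 mm and 7.16 degrees, less where a joint would pass 70% of its speed; a pose out of reach is approached as far as the arm can. A call is refused whole if a number of a shift passes 0.0417 or a number of a turn 7.16, either way. A call with a gripper value outside its range is refused whole. The fingers move at their own pace and stop on an object; "squeeze" is the grip in N (left out, the last holds). Time passes only in rows, so rows that do not move let the fingers close. It gives the time, the measured TCP pose, the force, the opening and the grip force at its end, in the units of the state.
- get_obs(): the state, without advancing time (a new reading comes with each control period).
- camera(name): name is "scene" or "top" or "wrist"; returns a dict with "image" (480x640x3 uint8, red, green, blue), "range_z" (480x640 float32, m along the optical axis (not along the pixel's ray), 0 where there is no reading), "K" (3x3 intrinsics, pixels), "world_from_camera" (4x4, takes a point from camera to world coordinates); the wrist camera has in their place "T_tool_cam" (4x4, takes a point from camera to tool coordinates, whose origin is the TCP and whose axes are the flange's). Camera axes: x right, y up, looking along -z (the intrinsics and any distortion apply to the point x, -y, -z); pixel columns grow to the right and rows downward; lengths in m; the calibration is good to about 2 mm. The wrist camera is an equidistant fisheye: a pixel r from the principal point sees the ray r / f radians off the axis. A picture is of the moment at which its call begins: read the wrist's pose just before it.
- hand_in(): hands the job in; it is judged then, once.
Trained networks look in a picture, given as the dict that the camera call returned (one of the last four; its "shot" number tells which), for a name from the list of things; names that differ only in an ending like _2 or _b are one class to them, and where a whole thing is asked for, a point or a joint stands for the part that bears it (a point fixed in the world has none). Each returns a list of dicts, best first, with "p" (0 to 1); they miss things now and then, are a little off and sometimes report something else, mostly with a low value. They report only what shows in the picture. A call takes as long as a camera call. They do not tell look-alikes from the thing itself.
- search_frame(label, picture): "at" ([column, row] as shares, 0 to 1, of the picture: columns of its width, rows of its height, amid what is visible of it).
- spot_point(label, picture): "at" ([column, row] as shares, 0 to 1, of the picture: columns of its width, rows of its height: a listed point, or the origin of a listed thing).
The state is a dict: "time_s": time; "qpos": joint angles; "joint_vel": joint speeds; "tau": joint torques, N m; "ee_pos": TCP position; "eef_rot": TCP orientation; "force": force on the tool from outside, world axes, zero at the start; "moment": the same for the moment, N m; "grip_width": finger opening in m; "grip_force": force on a finger pad.
Only numpy, scipy, OpenCV 4.12 (cv2) and the standard library are available. Lean on these libraries where they do the work, as an engineer would, in place of code of your own. Each camera call takes 0.05 s, during which the arm holds its last target. There are 200 camera calls.

## Working session

There is one attempt and no reset: what is moved stays moved. The work goes in short steps, Python scripts to look and compute and a tool call to move; the robot and the scene stay as the last step left them, time stands still between calls to the robot, and variables do not carry over. Pictures are saved under pics/ and viewed, at most 13 in all, crops included, and the job is handed in when it is done.

Besides the shell and the picture viewer there is one more tool, called after "Call:" as name([rows], argument=value, ...), one row to a line, values as JSON. jog_arm: Moves the arm, as the interface text tells. Its arguments: {"type":"object","properties":{"rows":{"type":"array","items":{"type":"array"}},"squeeze":{"type":"number"}},"required":["rows"]}

```bash
mkdir -p pics; ls; cat > h.py <<'E'
from station import *
import numpy as np, cv2
def px(c,at): return at[0]*640, at[1]*480
def ray(c,u,v):
    K=c["K"]; d=np.array([(u-K[0,2])/K[0,0],-(v-K[1,2])/K[1,1],-1.0])
    W=c["world_from_camera"]; return W[:3,3],W[:3,:3]@d
def atz(c,u,v,z):
    o,d=ray(c,u,v); return o+d*(z-o[2])/d[2]
def atr(c,u,v):
    o,d=ray(c,u,v); return o+d*c["range_z"][int(round(v)),int(round(u))]
def save(n,im): cv2.imwrite("pics/"+n+".png",cv2.cvtColor(im,cv2.COLOR_RGB2BGR))
def proj(c,p):
    W=np.linalg.inv(c["world_from_camera"]); q=W[:3,:3]@np.array(p)+W[:3,3]; K=c["K"]
    return K[0,2]+K[0,0]*q[0]/-q[2], K[1,2]+K[1,1]*q[1]/q[2]
E
python3 - <<'E'
from h import *
np.set_printoptions(precision=4,suppress=True)
print(get_obs())
H={"bay":0,"bay_mouth":.055,"bolt_post":.06,"tray_post":.06,"tray_floor":.017,"bottle_center":.0545,"rod_grip":.011,"rod_hook":.011,"screwdriver":0,"acid_bottle":0,"graduated_cylinder":0,"petri_dish":0,"beaker_50":0,"flask_100":0}
for n in ("top","scene"):
    c=camera(n); save(n+"0",c["image"]); print(n,c["world_from_camera"],c["K"])
    for k,z in H.items():
        for r in spot_point(k,c)[:3]:
            u,v=px(c,r["at"]); print(k,round(r["p"],2),round(u),round(v),atz(c,u,v,z)[:2], atr(c,min(u,639),min(v,479)))
E
```

```text
pics
{'time_s': 0.0, 'qpos': array([ 1.2824,  0.3005,  1.5216, -0.    ,  1.3207, -0.0666]), 'joint_vel': array([-0.0004, -0.001 ,  0.0005, -0.0014,  0.0008, -0.0008]), 'tau': array([  0.0002, -53.1804, -35.2747,   0.0708,   0.0244,  -0.    ]), 'ee_pos': array([0.1209, 0.5363, 0.2049]), 'eef_rot': array([-3.1404, -0.0001,  2.9198]), 'force': array([-0.1199,  0.1453,  0.8449]), 'moment': array([ 0.0015, -0.0672, -0.006 ]), 'grip_force': 0.0, 'grip_width': 0.09424202503820728}
top [[-0.0081  0.993  -0.1177  0.4122]
 [-0.9999 -0.009  -0.0071 -0.063 ]
 [-0.0081  0.1176  0.993   1.1012]
 [ 0.      0.      0.      1.    ]] [[439.5601   0.     315.2664]
 [  0.     439.5601 241.3838]
 [  0.       0.       1.    ]]
bay 0.96 294 195 [ 0.6637 -0.0015] [ 0.6393 -0.0074  0.1069]
bay_mouth 0.76 299 224 [ 0.5782 -0.0164] [ 0.5854 -0.0144  0.0102]
bay_mouth 0.67 294 195 [ 0.6506 -0.0044] [ 0.6388 -0.0073  0.1068]
bay_mouth 0.26 399 283 [ 0.4357 -0.2536] [ 0.4364 -0.2591  0.025 ]
rod_grip 0.73 229 328 [0.33   0.1583] [0.3303 0.1573 0.0159]
rod_grip 0.71 401 285 [ 0.4305 -0.2646] [ 0.4303 -0.2618  0.02
[... 1125 characters left out ...]
.74 207 211 [0.4376 0.2331] [0.4261 0.211  0.0254]
bay 0.7 349 222 [ 0.6514 -0.0026] [ 0.633  -0.0202  0.0276]
bay_mouth 0.78 329 231 [ 0.5675 -0.0301] [ 0.5959 -0.0003  0.009 ]
tray_floor 0.59 328 228 [0.5934 0.0021] [0.5993 0.0084 0.0075]
rod_grip 0.56 180 257 [0.3151 0.1512] [0.3162 0.154  0.0075]
rod_hook 0.69 119 252 [0.2271 0.2456] [ 0.2308  0.2588 -0.0037]
screwdriver 0.97 206 209 [0.4397 0.238 ] [0.4293 0.2181 0.0227]
graduated_cylinder 0.79 296 151 [0.718  0.2519] [0.7055 0.2367 0.017 ]
petri_dish 0.56 246 287 [0.3729 0.0061] [ 0.3662 -0.005   0.0171]
beaker_50 0.67 309 344 [ 0.3809 -0.1783] [ 0.3694 -0.1917  0.0289]
flask_100 0.49 350 222 [ 0.654  -0.0038] [ 0.632  -0.0247  0.0328]
```

```bash
python3 - <<'E'
import cv2
a=cv2.imread("pics/top0.png"); b=cv2.imread("pics/scene0.png")
cv2.imwrite("pics/v1.png",cv2.resize(a[120:400,120:480],None,fx=2.1,fy=2.1,interpolation=2))
cv2.imwrite("pics/v2.png",cv2.resize(b[90:400,60:480],None,fx=1.9,fy=1.9,interpolation=2))
E
```

```text
(no output)
```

View pics/v1.png

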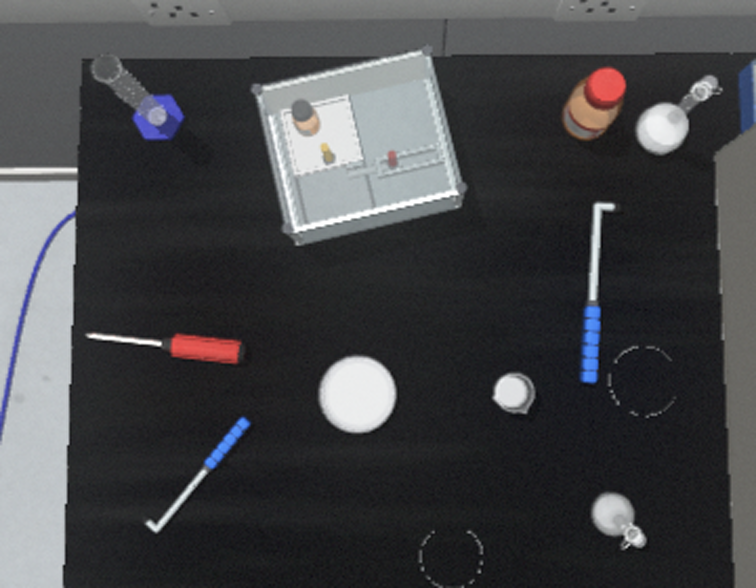

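View pics/v2.png

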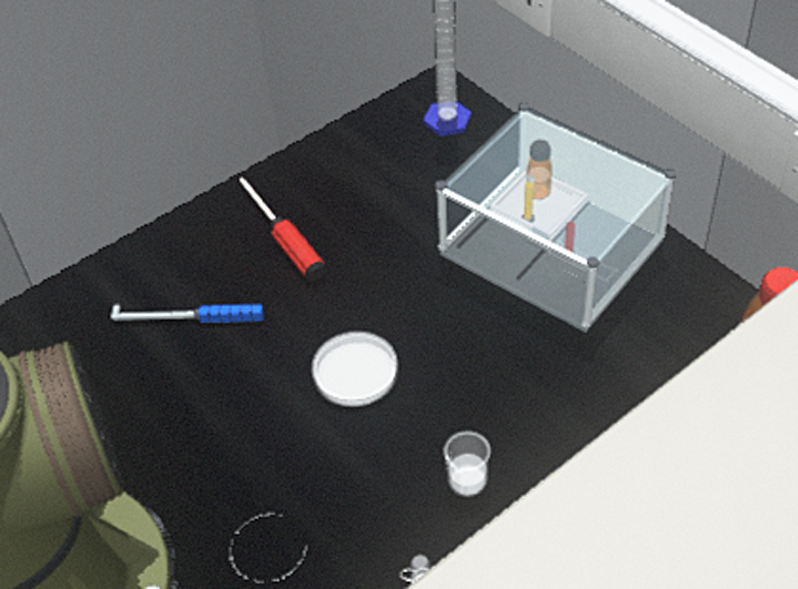

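Top view: the larger (right-hand) rod has its handle near px (401,284) and its hook at (406,218) pointing right. The bay is yawed about +14° and centred near (294,195), with the red and yellow posts and the bottle visible inside. The smaller rod on the left, at (229,328), is the look-alike.

```bash
cat > m.py <<'E'
from h import *
from scipy.optimize import least_squares
np.set_printoptions(precision=4,suppress=True)
T=camera("top"); S=camera("scene")
def blob(c,lo,hi,box):
    hsv=cv2.cvtColor(c["image"],cv2.COLOR_RGB2HSV); m=cv2.inRange(hsv,lo,hi); k=np.zeros_like(m); x0,y0,x1,y1=box; k[y0:y1,x0:x1]=1; m=m*k
    n,l,s,ce=cv2.connectedComponentsWithStats(m)
    i=1+np.argmax(s[1:,4]); return s[i],ce[i],(l==i)
if __name__=="__main__":
    s,ce,m=blob(T,(100,120,60),(125,255,255),(380,240,420,320))
    v,u=np.nonzero(m); P=np.array([atz(T,a,b,.02)[:2] for a,b in zip(u,v)]); r=cv2.minAreaRect((P*1000).astype(np.float32)); print("handle",s,r)
    I=T["image"].astype(int).sum(2); k=(I>330); k[:200]=0;k[262:]=0;k[:,:395]=0;k[:,425:]=0
    v,u=np.nonzero(k); P=np.array([atz(T,a,b,.013)[:2] for a,b in zip(u,v)]); 
    for a in range(v.min(),v.max()+1): print(a,u[v==a].min(),u[v==a].max(),P[v==a].mean(0),end='; ')
    print()
    for nm,c,bx in (("T",T,(240,130,350,240)),("S",S,(280,140,430,270))):
        for col,lo,hi in (("red",(0,60,40),(6,255,255)),("red2",(170,60,40),(180,255,255)),("yel",(18,90,60),(34,255,255)),("amb",(7,60,60),(16,255,255))):
            try:
                s,ce,_=blob(c,lo,hi,bx); print(nm,col,s,ce)
            except Exception as e: print(nm,col,e)
    ob=[(T,(257,90),2.1,(120,120),(85,100)),(T,(428,50),2.1,(120,120),(85,-100)),(T,(460,190),2.1,(120,120),(-85,-100)),(T,(293,235),2.1,(120,120),(-85,100)),
     (S,(442,185),1.9,(60,90),(-85,100)),(S,(592,262),1.9,(60,90),(-85,-100)),(S,(668,175),1.9,(60,90),(85,-100)),(S,(524,110),1.9,(60,90),(85,100))]
    def f(p):
        o=[]
        for c,uv,s,off,(x,y) in ob:
            x/=1000;y/=1000; C,Sn=np.cos(p[2]),np.sin(p[2])
            q=proj(c,(p[0]+C*x-Sn*y,p[1]+Sn*x+C*y,.111)); o+=[q[0]-off[0]-0-uv[0]/s, q[1]-off[1]-uv[1]/s]
        return o
    r=least_squares(f,[.65,0,.24],loss="soft_l1"); print(r.x,np.array(f(r.x)))
    for nm,c,b in (("T",T,(235,125,355,250)),("S",S,(270,130,430,275))):
        x0,y0,x1,y1=b; save("crop"+nm,cv2.resize(c["image"][y0:y1,x0:x1],None,fx=5,fy=4.6 if nm=="T" else 4,interpolation=2) if nm=="T" else cv2.resize(c["image"][y0:y1,x0:x1],None,fx=4,fy=4,interpolation=2))
E
python3 m.py
```

```text
handle [396 266  10  37 320] ((433.8663330078125, -262.8431396484375), (21.959627151489258, 88.00187683105469), 88.1636962890625)
216 404 405 [ 0.6032 -0.2794]; 217 403 412 [ 0.6006 -0.2868]; 218 403 412 [ 0.5981 -0.2867]; 219 403 412 [ 0.5956 -0.2866]; 220 403 406 [ 0.5931 -0.279 ]; 221 403 405 [ 0.5906 -0.2777]; 222 402 405 [ 0.588  -0.2764]; 223 402 405 [ 0.5855 -0.2763]; 224 402 405 [ 0.583  -0.2762]; 225 402 405 [ 0.5805 -0.2761]; 226 402 405 [ 0.5779 -0.2761]; 227 402 405 [ 0.5754 -0.276 ]; 228 402 405 [ 0.5729 -0.2759]; 229 402 405 [ 0.5704 -0.2758]; 230 402 405 [ 0.5678 -0.2757]; 231 402 405 [ 0.5653 -0.2757]; 232 402 405 [ 0.5628 -0.2756]; 233 402 405 [ 0.5603 -0.2755]; 234 402 405 [ 0.5578 -0.2754]; 235 402 405 [ 0.5552 -0.2753]; 236 402 405 [ 0.5527 -0.2753]; 237 402 405 [ 0.5502 -0.2752]; 238 402 405 [ 0.5477 -0.2751]; 239 402 404 [ 0.5452 -0.2738]; 240 402 404 [ 0.5427 -0.2737]; 241 401 404 [ 0.5402 -0.2724]; 242 401 404 [ 0.5377 -0.2723]; 243 401 404 [ 0.5352 -0.2722]; 244 401 404 [ 0.5327 -0.2721]; 245 401 404 [ 0.5302 -0.2721]; 246 401 404 [ 0.5277 -0.272 ]; 247 401 4
[... 273 characters left out ...]
 401 404 [ 0.5028 -0.2712]; 257 401 404 [ 0.5003 -0.2711]; 258 400 403 [ 0.4978 -0.2686]; 259 400 403 [ 0.4953 -0.2685]; 260 400 403 [ 0.4929 -0.2684]; 261 400 403 [ 0.4904 -0.2683]; 
T red [305 192   3   4  10] [305.9 193.2]
T red2 [306 195   2   1   2] [306.5 195. ]
T yel [273 189   3   3   9] [274. 190.]
T amb [262 175  10   9  49] [267.2041 179.0408]
S red [359 207   2   1   2] [359.5 207. ]
S red2 [358 207   4  15  46] [359.3696 213.5435]
S yel [336 186   5  19  62] [337.8548 194.7903]
S amb [341 185   8  10  57] [344.614  189.5263]
[ 0.6567 -0.0021  0.2279] [-1.1661 -0.9318  1.1312 -1.5844  3.4737  1.6021 -2.3131  0.5375 -3.4827
  0.7209  0.2498  1.9249  3.4262 -1.9403 -0.3882 -3.9894]
```

View pics/cropT.png

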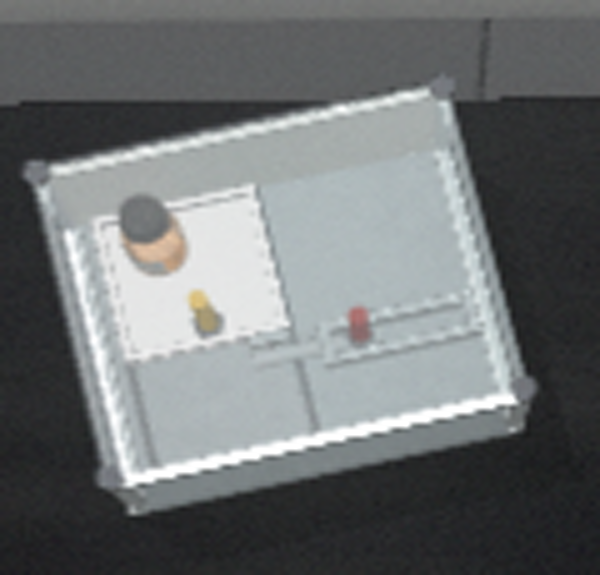

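View pics/cropS.png

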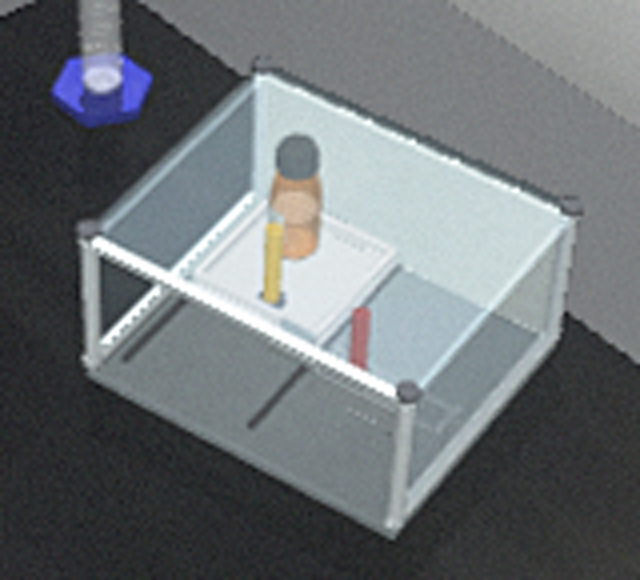

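```bash
cat > fit.py <<'E'
from m import *
A=lambda u,v:(235+u/5,125+v/4.6)
B=lambda u,v:(270+u/4,130+v/4)
ob=[(T,A(135,515),(-85,100,0)),(T,A(520,431),(-85,-100,0)),(S,B(92,375),(-85,100,0)),(S,B(395,538),(-85,-100,0)),(S,B(560,346),(85,-100,0)),
 (T,A(359,313),("b",0,74)),(T,A(199,298),(8,40,74)),(S,B(361,311),("b",0,74)),(S,B(274,225),(8,40,74)),(S,B(272,302),(8,40,18)),(T,A(208,328),(8,40,18)),
 (T,A(143,206),("B",0,92)),(S,B(298,155),("B",0,88))]
def f(p):
    o=[]
    for c,uv,(x,y,z) in ob:
        if x=="b": x,y=-18,-30-p[3]*1000
        if x=="B": x,y=p[4]*1000,p[5]*1000
        x/=1000;y/=1000; C,Sn=np.cos(p[2]),np.sin(p[2])
        q=proj(c,(p[0]+C*x-Sn*y,p[1]+Sn*x+C*y,z/1000)); o+=[q[0]-uv[0], q[1]-uv[1]]
    return o
r=least_squares(f,[.65,0,.24,0,.06,.05],loss="soft_l1"); print(r.x); print(np.array(f(r.x)).reshape(-1,2))
E
python3 fit.py
```

```text
[ 0.6596 -0.0012  0.2236  0.0022  0.0536  0.055 ]
[[ 0.7707  0.2747]
 [ 0.6797  0.4969]
 [-1.5161 -0.373 ]
 [-0.169   0.1472]
 [-0.4169 -0.5738]
 [ 0.0639  0.4387]
 [ 0.1517  0.1777]
 [ 0.2743 -0.5349]
 [ 0.303  -0.1924]
 [ 0.0943 -1.2307]
 [ 0.5607 -1.1371]
 [ 0.1629  1.4178]
 [ 0.5106 -2.0183]]
```

Call:
jog_arm([
  [[0, -0.04, 0], -2, 0.06],
  [[0, -0.04, 0], -2, 0.06],
  [[-0.03, -0.04, 0], 0, 0.06],
  [[-0.03, -0.04, 0], 0, 0.06],
  [[-0.03, -0.04, 0], 0, 0.06],
  [[-0.03, -0.04, 0], 0, 0.06],
  [[-0.03, -0.04, 0], 0, 0.06],
  [[-0.03, -0.04, 0], 0, 0.06],
])

```text
time_s: 2.37
ee_pos: [0.2229, 0.2361, 0.2056]
eef_rot: [3.141, 0.001, 2.99]
force: [1.1, 0.2, 0.0]
grip_width: 0.0601
grip_force: 0.0
```

Call:
jog_arm([
  [[-0.02, -0.039, 0], -4, 0.06],
  [[-0.02, -0.039, 0], 0, 0.06],
  [[-0.02, -0.039, 0], 0, 0.06],
  [[-0.02, -0.039, 0], 0, 0.06],
  [[-0.02, -0.039, 0], 0, 0.06],
  [[-0.02, -0.039, 0], 0, 0.06],
  [[-0.02, -0.039, 0], 0, 0.06],
  [[-0.02, -0.039, 0], 0, 0.06],
  [[-0.02, -0.039, 0], 0, 0.06],
  [[-0.02, -0.039, 0], 0, 0.06],
  [[-0.02, -0.039, 0], 0, 0.06],
  [[-0.02, -0.039, 0], 0, 0.06],
])

```text
time_s: 3.37
ee_pos: [0.405, -0.2152, 0.2055]
eef_rot: [-3.141, 0.0, 3.054]
force: [0.9, 0.5, 0.5]
grip_width: 0.0602
grip_force: 0.0
```

Call:
jog_arm([
  [[0, 0, 0], 0, 0.06],
  [[0, 0, 0], 0, 0.06],
])

```text
time_s: 3.53
ee_pos: [0.4047, -0.214, 0.2047]
eef_rot: [3.141, -0.001, 3.053]
force: [0.1, 0.6, -0.3]
grip_width: 0.0604
grip_force: 0.0
```

```bash
cat > d.py <<'E'
# world target -> tool shifts; usage d.py x y z yaw
import sys; from h import *
t=np.array(list(map(float,sys.argv[1:5]))); o=get_obs(); p=np.array(o["ee_pos"]); R=np.array(o["eef_rot"]); y=R[2]
from scipy.spatial.transform import Rotation as Ro
print(o["time_s"],p.round(4),R.round(4),"q",np.round(o["qpos"],2),"F",np.round(o["force"],1)); dy=(t[3]-y+np.pi)%(2*np.pi)-np.pi
print("turn deg",round(-np.degrees(dy),2),"shift before turn",(Ro.from_euler("xyz",R).inv().apply(t[:3]-p)).round(4),"after turn",(Ro.from_euler("xyz",[np.pi,0,t[3]]).inv().apply(t[:3]-p)).round(4))
E
cat > bay.py <<'E'
# bay-frame hook-shaft corner (x=hook arm axis, y=shaft axis), TCP z -> world tcp x y z yaw ; L: tcp->hook along rod; D: lateral
import sys,subprocess; import numpy as np
X,Y,z=map(float,sys.argv[1:4]); L=float(open("L").read().split()[0]); D=float(open("L").read().split()[1]); DYAW=float(open("L").read().split()[2])
bx,by,a=.6596,-.0012,.2236; C,S=np.cos(a),np.sin(a); gx,gy=X-L,Y-D
print(subprocess.run(["python3","d.py"]+[str(v) for v in (bx+C*gx-S*gy,by+S*gx+C*gy,z,a+np.pi+DYAW)],capture_output=True,text=True).stdout)
E
python3 d.py .432 -.264 .004 3.062
```

```text
3.5333 [ 0.4047 -0.214   0.2047] [ 3.1408e+00 -1.5000e-03  3.0526e+00] q [-0.57  0.09  1.77  0.    1.28 -2.05] F [ 0.1  0.6 -0.3]
turn deg -0.54 shift before turn [-0.0319 -0.0476  0.2006] after turn [-0.0312 -0.0477  0.2007]
```

Call:
jog_arm([
  [[-0.016, -0.024, 0], -0.5, 0.06],
  [[-0.016, -0.024, 0], 0, 0.06],
  [[0, 0, 0.035], 0, 0.06],
  [[0, 0, 0.035], 0, 0.06],
  [[0, 0, 0.035], 0, 0.06],
  [[0, 0, 0.035], 0, 0.06],
  [[0, 0, 0.025], 0, 0.06],
  [[0, 0, 0.015], 0, 0.06],
  [[0, 0, 0.01], 0, 0.06],
  [[0, 0, 0.006], 0, 0.06],
  [[0, 0, 0.004], 0, 0.06],
  [[0, 0, 0], 0, 0.06],
])

```text
time_s: 4.53
ee_pos: [0.4329, -0.2631, 0.0058]
eef_rot: [-3.141, 0.0, 3.064]
force: [0.3, 0.3, -0.8]
grip_width: 0.0601
grip_force: 0.0
```

Call:
jog_arm([
  [[0, 0, 0], 0, 0.01],
  [[0, 0, 0], 0, 0.01],
  [[0, 0, 0], 0, 0.01],
  [[0, 0, 0], 0, 0.01],
  [[0, 0, 0], 0, 0.01],
  [[0, 0, 0], 0, 0.01],
  [[0, 0, 0], 0, 0.01],
  [[0, 0, 0], 0, 0.01],
], squeeze=45)

```text
time_s: 5.2
ee_pos: [0.4328, -0.2634, 0.0056]
eef_rot: [-3.141, 0.0, 3.064]
force: [-0.2, -0.2, 1.7]
grip_width: 0.0176
grip_force: 44.9
```

Call:
jog_arm([
  [[0, 0, -0.008], 0, 0.01],
  [[0, 0, -0.015], 0, 0.01],
  [[0, 0, -0.025], 0, 0.01],
  [[0, 0, -0.025], 0, 0.01],
  [[0, 0, -0.022], 0, 0.01],
  [[0.01, 0.025, 0], -4, 0.01],
  [[0.01, 0.025, 0], -4, 0.01],
  [[0.01, 0.025, 0], -4, 0.01],
  [[0.01, 0.025, 0], -4, 0.01],
  [[0, 0.02, 0], -1.3, 0.01],
  [[0, 0.02, 0], 0, 0.01],
  [[0, 0.0, 0], 0, 0.01],
])

```text
time_s: 6.2
ee_pos: [0.3808, -0.1233, 0.1009]
eef_rot: [3.141, -0.0, -2.916]
force: [-1.3, -0.3, -0.1]
grip_width: 0.0172
grip_force: 44.9
```

```bash
echo "0.165 0 0" > L; python3 bay.py -.115 .012 .0485; python3 - <<'E'
from h import *
np.set_printoptions(precision=4,suppress=True)
o=get_obs(); z=o["ee_pos"][2]+.0055
for n in ("top","scene"):
    c=camera(n); save("r_"+n,c["image"]); print(o["ee_pos"],proj(c,(*o["ee_pos"][:2],z)))
    for k in ("rod_grip","rod_hook"):
        for r in spot_point(k,c)[:2]:
            u,v=px(c,r["at"]); print(n,k,round(r["p"],2),u,v,atz(c,u,v,z), atr(c,u,v))
E
```

```text
6.2 [ 0.3808 -0.1233  0.1009] [ 3.1410e+00 -2.0000e-04 -2.9158e+00] q [-0.4   0.1   2.03  0.    1.01 -2.2 ] F [-1.3 -0.3 -0.1]
turn deg 0.12 shift before turn [-0.0191  0.0692  0.0524] after turn [-0.0189  0.0692  0.0524]

[ 0.3808 -0.1233  0.1009] (np.float64(345.9176572034335), np.float64(307.368393183829))
top rod_grip 0.7 225.6 328.992 [0.3352 0.1457 0.1064] [0.3281 0.1649 0.0148]
top rod_grip 0.44 396.608 176.688 [ 0.6793 -0.2455  0.1064] [ 0.6869 -0.2507  0.0781]
top rod_hook 0.84 190.016 371.712 [0.243  0.2228 0.1064] [0.2251 0.2532 0.0008]
top rod_hook 0.69 335.104 235.104 [ 0.5442 -0.1013  0.1064] [ 0.5435 -0.1011  0.1117]
[ 0.3808 -0.1233  0.1009] (np.float64(288.1976882805738), np.float64(292.6649185384529))
scene rod_grip 0.81 180.928 256.416 [0.2846 0.075  0.1064] [0.3153 0.1476 0.0157]
scene rod_grip 0.7 288.128 293.52000000000004 [ 0.3795 -0.1247  0.1064] [ 0.3749 -0.1307  0.1167]
scene rod_hook 0.83 122.112 250.99200000000002 [0.2089 0.1602 0.1064] [-0.0223 -0.6494  1.0116]
scene rod_hook 0.62 344.896 236.4 [ 0.5488 -0.0935  0.1064] [ 0.6095 -0.0344  0.0101]
```

```bash
python3 - <<'E'
import cv2,numpy as np
a=cv2.imread("pics/r_top.png"); b=cv2.imread("pics/r_scene.png")
c=cv2.resize(a[215:315,300:380],(480,600),interpolation=2); d=cv2.resize(b[205:315,260:380],(320,293),interpolation=2)
o=np.zeros((600,800,3),np.uint8); o[:,:480]=c; o[:293,480:]=d
cv2.imwrite("pics/v5.png",o)
E
```

```text
(no output)
```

View pics/v5.png

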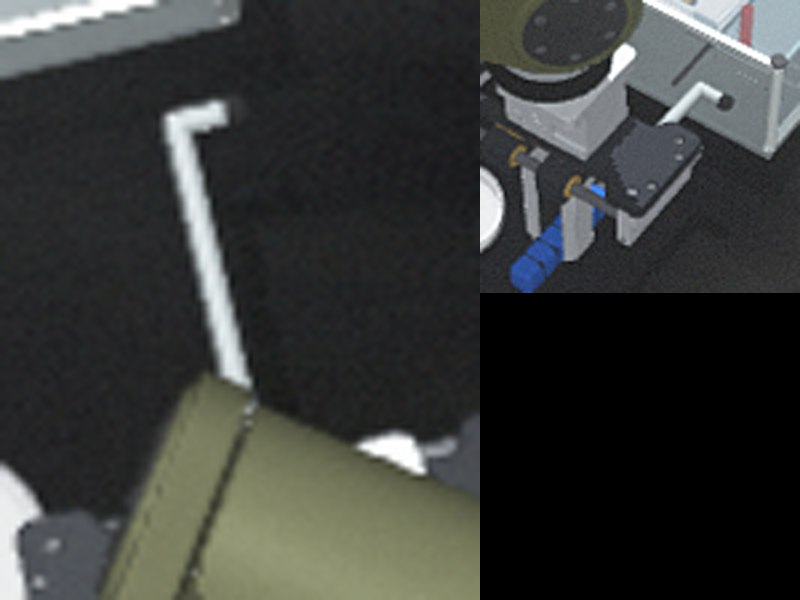

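```bash
python3 - <<'E'
from h import *
np.set_printoptions(precision=4,suppress=True)
o=get_obs(); p=np.array(o["ee_pos"]); y=o["eef_rot"][2]+np.pi
f=np.array([np.cos(y),np.sin(y)]); l=np.array([-f[1],f[0]])
T=camera("top"); S=camera("scene")
for c,u,v in ((T,329.7,234.2),(T,339.7,233),(T,339.2,277.5),(S,343.6,238),(S,351.8,243)):
    for z in (.1014,.1064,.1114):
        d=atz(c,u,v,z)[:2]-p[:2]; print(z,"fwd",round(d@f*1e3,1),"left",round(d@l*1e3,1),end=" | ")
    print()
E
```

```text
0.1014 fwd 169.3 left -0.4 | 0.1064 fwd 168.6 left -0.1 | 0.1114 fwd 168.0 left 0.1 | 
0.1014 fwd 166.7 left -23.4 | 0.1064 fwd 166.1 left -23.0 | 0.1114 fwd 165.5 left -22.6 | 
0.1014 fwd 68.0 left 1.7 | 0.1064 fwd 67.9 left 2.0 | 0.1114 fwd 67.7 left 2.3 | 
0.1014 fwd 168.8 left -3.1 | 0.1064 fwd 165.1 left -5.4 | 0.1114 fwd 161.4 left -7.7 | 
0.1014 fwd 167.4 left -23.0 | 0.1064 fwd 163.7 left -25.2 | 0.1114 fwd 159.9 left -27.4 |
```

Call:
jog_arm([
  [[-0.01, 0.03, 0], 0, 0.01],
  [[-0.01, 0.03, 0], 0, 0.01],
  [[0, 0.01, 0.01], 0, 0.01],
  [[0, 0, 0.02], 0, 0.01],
  [[0, 0, 0.016], 0, 0.01],
  [[0, 0, 0.006], 0, 0.01],
  [[0, 0, 0], 0, 0.01],
  [[0, 0, 0], 0, 0.01],
])

```text
time_s: 7.27
ee_pos: [0.3859, -0.0532, 0.0488]
eef_rot: [3.141, -0.0, -2.918]
force: [-0.3, 0.3, 0.3]
grip_width: 0.0176
grip_force: 44.9
```

```bash
echo "0.166 -0.001 0" > L; python3 bay.py -.018 .012 .0485; python3 - <<'E'
from h import *
from scipy.spatial.transform import Rotation as Ro
c=camera("scene"); save("s2",cv2.resize(c["image"][130:330,250:450],(600,600),interpolation=2))
E
```

```text
7.2667 [ 0.3859 -0.0532  0.0488] [ 3.1415e+00 -2.0000e-04 -2.9180e+00] q [-0.23  0.17  2.1  -0.    0.87 -2.03] F [-0.3  0.3  0.3]
turn deg 0.0 shift before turn [-0.0944  0.003   0.0003] after turn [-0.0944  0.003   0.0003]
```

View pics/s2.png

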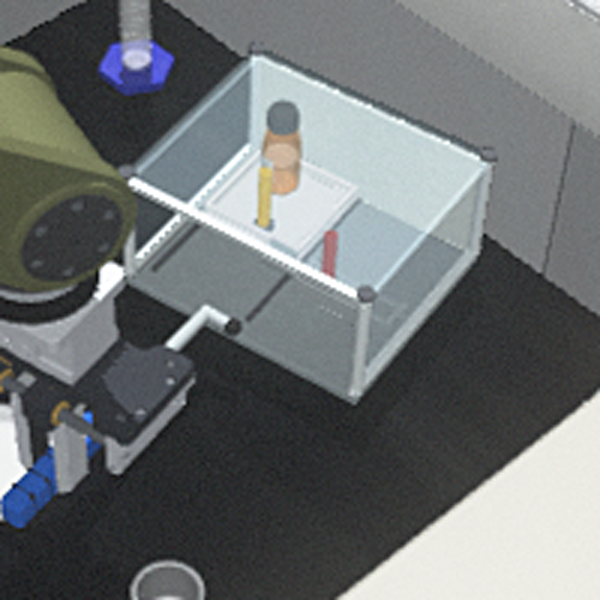

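The hook now stands before the mouth at px about (325,235) at mid-height, and the red post is inside at about (360,213). Next I insert the rod.

Call:
jog_arm([
  [[-0.01, 0.003, 0], 0, 0.01],
  [[-0.01, 0, 0], 0, 0.01],
  [[-0.01, 0, 0], 0, 0.01],
  [[-0.01, 0, 0], 0, 0.01],
  [[-0.01, 0, 0], 0, 0.01],
  [[-0.01, 0, 0], 0, 0.01],
  [[-0.01, 0, 0], 0, 0.01],
  [[-0.01, 0, 0], 0, 0.01],
  [[-0.01, 0, 0], 0, 0.01],
  [[-0.0044, 0, 0], 0, 0.01],
  [[0, 0, 0], 0, 0.01],
  [[0, 0, 0], 0, 0.01],
])

```text
time_s: 8.32
ee_pos: [0.4769, -0.0289, 0.0482]
eef_rot: [3.141, -0.001, -2.917]
force: [0.5, 0.5, -1.5]
grip_width: 0.0176
grip_force: 44.9
```

```bash
python3 bay.py -.018 .012 .0485; python3 - <<'E'
from h import *
c=camera("scene");d=camera("top"); o=np.zeros((480,800,3),np.uint8)
o[:,:400]=cv2.resize(c["image"][160:256,310:390],(400,480),interpolation=2); o[:,400:]=cv2.resize(d["image"][150:246,250:330],(400,480),interpolation=2)
save("s3",o)
E
```

```text
8.3167 [ 0.4769 -0.0289  0.0482] [ 3.1414e+00 -6.0000e-04 -2.9172e+00] q [-0.14  0.34  1.87 -0.    0.93 -1.93] F [ 0.5  0.5 -1.5]
turn deg 0.04 shift before turn [-0.0003 -0.0005 -0.0003] after turn [-0.0003 -0.0005 -0.0003]
```

View pics/s3.png

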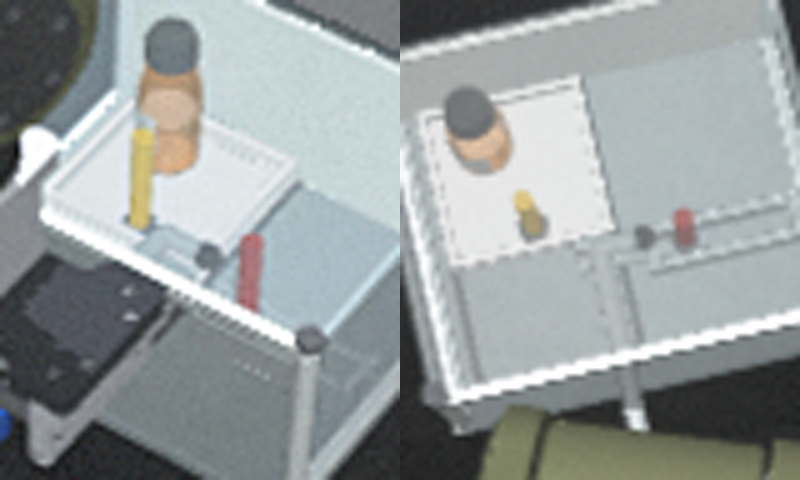

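Call:
jog_arm([
  [[0, -0.005, 0], 0, 0.01],
  [[0, -0.005, 0], 0, 0.01],
  [[0, -0.005, 0], 0, 0.01],
  [[0, -0.005, 0], 0, 0.01],
  [[0, -0.005, 0], 0, 0.01],
  [[0, -0.005, 0], 0, 0.01],
  [[0, -0.005, 0], 0, 0.01],
  [[0, -0.005, 0], 0, 0.01],
  [[0, -0.005, 0], 0, 0.01],
  [[0, -0.004, 0], 0, 0.01],
  [[0, 0, 0], 0, 0.01],
  [[0, 0, 0], 0, 0.01],
])

```text
time_s: 9.42
ee_pos: [0.488, -0.077, 0.0485]
eef_rot: [-3.142, 0.0, -2.918]
force: [0.3, 0.1, -1.5]
grip_width: 0.0175
grip_force: 44.9
```

```bash
python3 bay.py -.018 -.038 .0485; python3 - <<'E'
from h import *
d=camera("top"); o=np.zeros((480,800,3),np.uint8)
save("s4",cv2.resize(d["image"][150:246,250:350],(500,480),interpolation=2))
a=.2236;C,S=np.cos(a),np.sin(a)
for b in (.03,.035,.04,.042):
    x,y=-.018,-.03-b; print(b,proj(d,(.6596+C*x-S*y,-.0012+S*x+C*y,.075)))
hsv=cv2.cvtColor(d["image"],cv2.COLOR_RGB2HSV); m=(((hsv[...,0]<7)|(hsv[...,0]>168))&(hsv[...,1]>60)); m[:150]=0;m[240:]=0;m[:,:290]=0;m[:,350:]=0
v,u=np.nonzero(m); print(sorted(zip(v,u)))
E
```

```text
9.4167 [ 0.488  -0.077   0.0485] [-3.1415e+00  2.0000e-04 -2.9179e+00] q [-0.23  0.37  1.83  0.    0.94 -2.03] F [ 0.3  0.1 -1.5]
turn deg 0.0 shift before turn [-0.0001 -0.0012 -0.    ] after turn [-0.0001 -0.0012 -0.    ]

0.03 (np.float64(318.2208267876685), np.float64(190.7346460905185))
0.035 (np.float64(320.262094374891), np.float64(190.25903660016294))
0.04 (np.float64(322.3029885702344), np.float64(189.78351410904367))
0.042 (np.float64(323.1192417215941), np.float64(189.59332946703518))
[(np.int64(188), np.int64(322)), (np.int64(189), np.int64(321)), (np.int64(189), np.int64(322)), (np.int64(189), np.int64(323)), (np.int64(190), np.int64(321)), (np.int64(190), np.int64(322)), (np.int64(190), np.int64(323)), (np.int64(191), np.int64(321)), (np.int64(191), np.int64(322))]
```

View pics/s4.png

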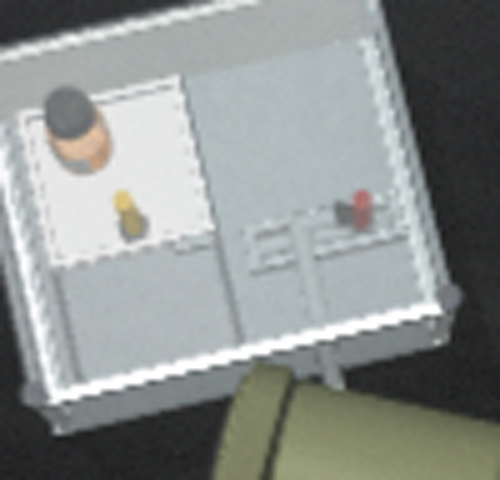

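The tip at crop (345,213) is against the red post, so the bolt is about 39–40 mm open. I'll push it to the stop gently, then back off and withdraw.

Call:
jog_arm([
  [[0, -0.001, 0], 0, 0.01],
  [[0, -0.001, 0], 0, 0.01],
  [[0, -0.001, 0], 0, 0.01],
  [[0, 0, 0], 0, 0.01],
  [[0, 0, 0], 0, 0.01],
])

```text
time_s: 9.88
ee_pos: [0.4885, -0.0796, 0.0485]
eef_rot: [3.141, -0.0, -2.917]
force: [-2.1, 0.8, -0.1]
grip_width: 0.0181
grip_force: 44.9
```

Call:
jog_arm([
  [[0, 0.006, 0], 0, 0.01],
  [[0, 0.01, 0], 0, 0.01],
  [[0.01, 0.01, 0], 0, 0.01],
  [[0.015, 0.008, 0], 0, 0.01],
  [[0.015, 0, 0], 0, 0.01],
  [[0.015, 0, 0], 0, 0.01],
  [[0.015, 0, 0], 0, 0.01],
  [[0.015, 0, 0], 0, 0.01],
  [[0.015, 0, 0], 0, 0.01],
  [[0, 0.0, 0], 0, 0.01],
  [[0, 0, 0], 0, 0.01],
])

```text
time_s: 10.8
ee_pos: [0.3838, -0.0685, 0.0488]
eef_rot: [-3.141, 0.001, -2.918]
force: [0.1, 0.0, -0.7]
grip_width: 0.0178
grip_force: 44.9
```

```bash
python3 bay.py -.115 .079 .0485
```

```text
10.8 [ 0.3838 -0.0685  0.0488] [-3.1412e+00  9.0000e-04 -2.9179e+00] q [-0.27  0.17  2.1   0.    0.87 -2.07] F [ 0.1  0.  -0.7]
turn deg 0.01 shift before turn [-0.0029  0.0844  0.0003] after turn [-0.0029  0.0844  0.0003]
```

Call:
jog_arm([
  [[0, 0.015, 0], 0, 0.01],
  [[0, 0.015, 0], 0, 0.01],
  [[0, 0.015, 0], 0, 0.01],
  [[0, 0.015, 0], 0, 0.01],
  [[0, 0.015, 0], 0, 0.01],
  [[-0.003, 0.0094, 0], 0, 0.01],
  [[0, 0, 0], 0, 0.01],
  [[-0.01, 0, 0], 0, 0.01],
  [[-0.015, 0, 0], 0, 0.01],
  [[-0.015, 0, 0], 0, 0.01],
  [[0, 0, 0], 0, 0.01],
  [[0, 0, 0], 0, 0.01],
])

```text
time_s: 11.8
ee_pos: [0.4073, 0.0228, 0.0482]
eef_rot: [3.142, -0.0, -2.918]
force: [-0.2, -1.0, -1.6]
grip_width: 0.0176
grip_force: 44.9
```

```bash
python3 bay.py .025 .079 .0485;python3 - <<'E'
from h import *
c=camera("scene");d=camera("top"); o=np.zeros((480,800,3),np.uint8)
o[:,:400]=cv2.resize(c["image"][160:256,280:360],(400,480),interpolation=2); o[:,400:]=cv2.resize(d["image"][150:246,240:320],(400,480),interpolation=2)
save("s5",o)
E
```

```text
11.8 [0.4073 0.0228 0.0482] [ 3.1415e+00 -4.0000e-04 -2.9176e+00] q [-0.03  0.21  2.05 -0.    0.88 -1.83] F [-0.2 -1.  -1.6]
turn deg 0.02 shift before turn [-0.0997  0.0006 -0.0003] after turn [-0.0997  0.0006 -0.0003]
```

View pics/s5.png

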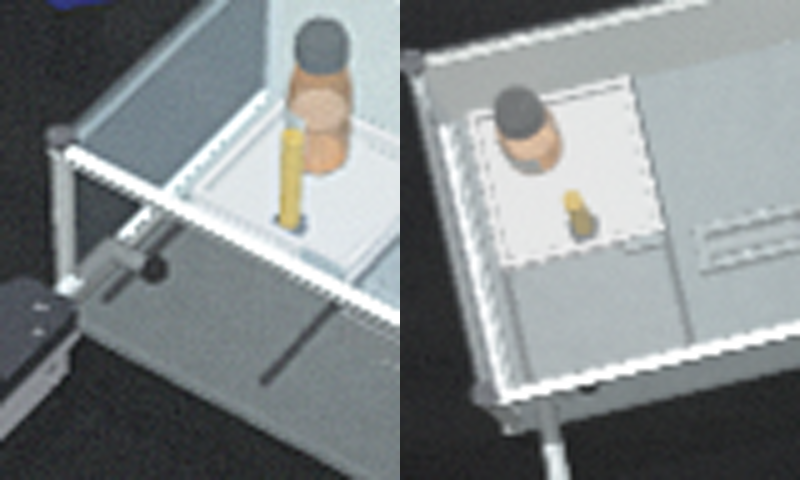

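Call:
jog_arm([
  [[-0.01, 0, 0], 0, 0.01],
  [[-0.01, 0, 0], 0, 0.01],
  [[-0.01, 0, 0], 0, 0.01],
  [[-0.01, 0, 0], 0, 0.01],
  [[-0.01, 0, 0], 0, 0.01],
  [[-0.01, 0, 0], 0, 0.01],
  [[-0.01, 0, 0], 0, 0.01],
  [[-0.01, 0, 0], 0, 0.01],
  [[-0.008, 0, 0], 0, 0.01],
  [[-0.006, 0, 0], 0, 0.01],
  [[-0.005, 0, 0], 0, 0.01],
  [[0, 0, 0], 0, 0.01],
])

```text
time_s: 12.9
ee_pos: [0.5037, 0.0451, 0.0485]
eef_rot: [-3.142, 0.0, -2.917]
force: [0.2, -0.0, -0.8]
grip_width: 0.0176
grip_force: 44.9
```

```bash
python3 bay.py .025 .079 .0485;python3 - <<'E'
from h import *
c=camera("scene");d=camera("top"); o=np.zeros((480,800,3),np.uint8)
o[:,:400]=cv2.resize(c["image"][160:232,310:370],(400,480),interpolation=2); o[:,400:]=cv2.resize(d["image"][155:227,245:305],(400,480),interpolation=2)
save("s6",o)
E
```

```text
12.9 [0.5037 0.0451 0.0485] [-3.1415e+00  2.0000e-04 -2.9175e+00] q [ 0.02  0.4   1.79 -0.    0.95 -1.78] F [ 0.2 -0.  -0.8]
turn deg 0.03 shift before turn [-0.0008  0.0003 -0.    ] after turn [-0.0008  0.0003 -0.    ]
```

View pics/s6.png

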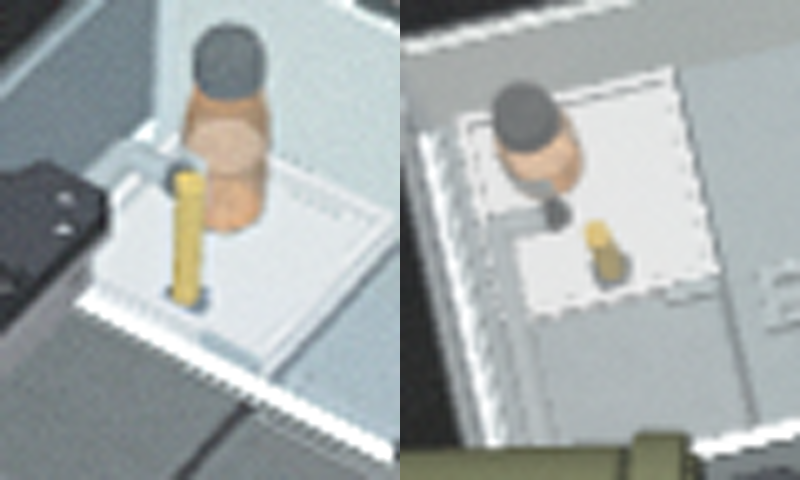

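Call:
jog_arm([
  [[0, -0.005, 0], 0, 0.01],
  [[0, -0.005, 0], 0, 0.01],
  [[0, -0.005, 0], 0, 0.01],
  [[0, -0.004, 0], 0, 0.01],
  [[0, -0.002, 0], 0, 0.01],
  [[0, 0, 0], 0, 0.01],
  [[0.002, 0, 0], 0, 0.01],
  [[0.002, 0, 0], 0, 0.01],
  [[0.002, 0, 0], 0, 0.01],
  [[0.002, 0, 0], 0, 0.01],
  [[0.002, 0, 0], 0, 0.01],
  [[0, 0, 0], 0, 0.01],
])

```text
time_s: 14.0
ee_pos: [0.4979, 0.0224, 0.0485]
eef_rot: [-3.142, -0.0, -2.917]
force: [0.2, -0.3, -1.5]
grip_width: 0.0176
grip_force: 44.9
```

Call:
jog_arm([
  [[0.002, 0, 0], 0, 0.01],
  [[0.002, 0, 0], 0, 0.01],
  [[0.003, 0, 0], 0, 0.01],
  [[0.004, 0, 0], 0, 0.01],
  [[0.004, 0, 0], 0, 0.01],
  [[0.004, 0, 0], 0, 0.01],
  [[0.004, 0, 0], 0, 0.01],
  [[0.004, 0, 0], 0, 0.01],
  [[0.004, 0, 0], 0, 0.01],
  [[0.003, 0, 0], 0, 0.01],
  [[0.002, 0, 0], 0, 0.01],
  [[0.001, 0, 0], 0, 0.01],
])

```text
time_s: 15.0
ee_pos: [0.4618, 0.0141, 0.0485]
eef_rot: [-3.142, 0.0, -2.918]
force: [1.1, -0.3, -1.6]
grip_width: 0.0177
grip_force: 44.9
```

```bash
python3 bay.py -.074 .058 .0485;cat > tr.py <<'E'
from m import *
a=.2236;C,S_=np.cos(a),np.sin(a)
for nm,c,bx in (("T",T,(230,130,350,250)),("S",S,(270,140,430,280))):
    for col,lo,hi in (("yel",(18,90,60),(34,255,255)),("amb",(7,60,60),(16,255,255))):
        try: s,ce,_=blob(c,lo,hi,bx)
        except Exception: print(nm,col,"none"); continue
        print(nm,col,s,ce)
    for t in (0,.02,.04,.06,.08,.09,.1):
        x,y=.008-t,.04; print(t,np.round([*proj(c,(.6596+C*x-S_*y,-.0012+S_*x+C*y,.074)),*proj(c,(.6596+C*x-S_*y,-.0012+S_*x+C*y,.045))],1),end=" ")
    print()
E
python3 tr.py
```

```text
15.0 [0.4618 0.0141 0.0485] [-3.1416  0.     -2.9175] q [-0.05  0.31  1.91 -0.    0.91 -1.84] F [ 1.1 -0.3 -1.6]
turn deg 0.03 shift before turn [0.0506 0.0003 0.    ] after turn [0.0506 0.0002 0.    ]

T yel [277 205   3   4  10] [278.  206.2]
T amb [266 191   9   8  40] [271.05  195.075]
0 [275.  190.  276.1 192.7] 0.02 [276.8 197.9 277.9 200.5] 0.04 [278.6 206.  279.7 208.3] 0.06 [280.5 214.  281.5 216.2] 0.08 [282.4 222.2 283.3 224.1] 0.09 [283.3 226.2 284.3 228. ] 0.1 [284.2 230.3 285.2 232. ] 
S yel [325 210   5   7  27] [326.5926 213.037 ]
S amb [331 195   8   9  48] [334.5833 198.7708]
0 [338.8 186.1 338.4 195.6] 0.02 [333.6 191.4 333.3 201. ] 0.04 [328.2 196.8 328.  206.4] 0.06 [322.8 202.3 322.7 211.9] 0.08 [317.3 207.9 317.2 217.5] 0.09 [314.5 210.8 314.5 220.3] 0.1 [311.7 213.6 311.7 223.1]
```

Call:
jog_arm([
  [[0.001, 0, 0], 0, 0.01],
  [[0.002, 0, 0], 0, 0.01],
  [[0.004, 0, 0], 0, 0.01],
  [[0.005, 0, 0], 0, 0.01],
  [[0.006, 0, 0], 0, 0.01],
  [[0.006, 0, 0], 0, 0.01],
  [[0.006, 0, 0], 0, 0.01],
  [[0.006, 0, 0], 0, 0.01],
  [[0.005, 0, 0], 0, 0.01],
  [[0.005, 0, 0], 0, 0.01],
  [[0.003, 0, 0], 0, 0.01],
  [[0.002, 0, 0], 0, 0.01],
])

```text
time_s: 16.1
ee_pos: [0.412, 0.0027, 0.0485]
eef_rot: [-3.142, 0.0, -2.918]
force: [1.0, 0.7, -0.8]
grip_width: 0.0179
grip_force: 44.9
```

Call:
jog_arm([
  [[0, 0, 0], 0, 0.01],
  [[0, 0, 0], 0, 0.01],
  [[0, 0, 0], 0, 0.01],
  [[-0.002, 0, 0], 0, 0.01],
  [[-0.002, 0, 0], 0, 0.01],
  [[0, 0, 0], 0, 0.01],
])

```text
time_s: 16.6
ee_pos: [0.4167, 0.0038, 0.0485]
eef_rot: [-3.142, 0.0, -2.917]
force: [-1.0, -1.2, -0.7]
grip_width: 0.0176
grip_force: 44.9
```

```bash
python3 bay.py -.070 .079 .0485; python3 tr.py; python3 - <<'E'
from h import *
d=camera("top"); c=camera("scene"); o=np.zeros((480,800,3),np.uint8)
o[:,:400]=cv2.resize(c["image"][160:256,270:350],(400,480),interpolation=2); o[:,400:]=cv2.resize(d["image"][160:256,240:320],(400,480),interpolation=2)
save("s7",o)
E
```

```text
16.6 [0.4167 0.0038 0.0485] [-3.1416e+00  1.0000e-04 -2.9173e+00] q [-0.08  0.23  2.03 -0.    0.88 -1.87] F [-1.  -1.2 -0.7]
turn deg 0.04 shift before turn [ 0.0002  0.0213 -0.    ] after turn [ 0.0002  0.0213 -0.    ]

T yel [281 226   6   6  22] [283.4091 228.2727]
T amb [270 211  10   8  35] [275.5714 215.2286]
0 [275.  190.  276.1 192.7] 0.02 [276.8 197.9 277.9 200.5] 0.04 [278.6 206.  279.7 208.3] 0.06 [280.5 214.  281.5 216.2] 0.08 [282.4 222.2 283.3 224.1] 0.09 [283.3 226.2 284.3 228. ] 0.1 [284.2 230.3 285.2 232. ] 
S yel [311 211   5  20  97] [313.0206 220.5979]
S amb [313 204  13  15  88] [320.3068 210.5   ]
0 [338.8 186.1 338.4 195.6] 0.02 [333.6 191.4 333.3 201. ] 0.04 [328.2 196.8 328.  206.4] 0.06 [322.8 202.3 322.7 211.9] 0.08 [317.3 207.9 317.2 217.5] 0.09 [314.5 210.8 314.5 220.3] 0.1 [311.7 213.6 311.7 223.1]
```

View pics/s7.png

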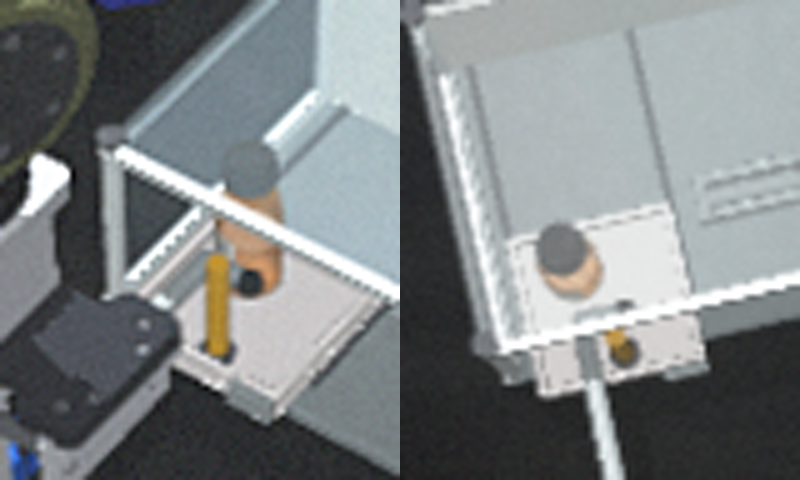

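The tray is about 92 mm out with the bottle upright on it, and the hook arm is clear behind the post. Next I slide the hook left and withdraw.

Call:
jog_arm([
  [[0, 0.005, 0], 0, 0.01],
  [[0, 0.005, 0], 0, 0.01],
  [[0, 0.005, 0], 0, 0.01],
  [[0, 0.006, 0], 0, 0.01],
  [[0, 0, 0], 0, 0.01],
  [[0.005, 0, 0], 0, 0.01],
  [[0.01, 0, 0], 0, 0.01],
  [[0.01, 0, 0], 0, 0.01],
  [[0.01, 0, 0], 0, 0.01],
  [[0.01, 0, 0], 0, 0.01],
  [[0.01, 0, 0], 0, 0.01],
  [[0.005, 0, 0], 0, 0.01],
])

```text
time_s: 17.8
ee_pos: [0.3517, 0.0106, 0.0484]
eef_rot: [3.142, -0.0, -2.918]
force: [0.4, -0.3, -1.3]
grip_width: 0.0173
grip_force: 44.9
```

Call:
jog_arm([
  [[0, 0, -0.01], 0, 0.01],
  [[0, 0, -0.02], 0, 0.01],
  [[0, 0, -0.02], 0, 0.01],
  [[0, 0, -0.01], 0, 0.01],
  [[0, 0, 0], 0, 0.01],
  [[0, 0, 0], 0, 0.01],
])

```text
time_s: 18.3
ee_pos: [0.3531, 0.0108, 0.1084]
eef_rot: [-3.141, 0.001, -2.918]
force: [-0.5, 0.3, -2.1]
grip_width: 0.0172
grip_force: 44.9
```

```bash
python3 d.py .433 -.262 .108 3.064; python3 tr.py
```

```text
18.3 [0.3531 0.0108 0.1084] [-3.1413e+00  9.0000e-04 -2.9176e+00] q [-0.07 -0.03  2.14 -0.    1.03 -1.87] F [-0.5  0.3 -2.1]
turn deg 17.28 shift before turn [-0.0173 -0.2837  0.0006] after turn [-0.1008 -0.2657  0.0004]
T yel [281 226   6   6  22] [283.4091 228.2727]
T amb [270 211  10   8  35] [275.5714 215.2286]
0 [275.  190.  276.1 192.7] 0.02 [276.8 197.9 277.9 200.5] 0.04 [278.6 206.  279.7 208.3] 0.06 [280.5 214.  281.5 216.2] 0.08 [282.4 222.2 283.3 224.1] 0.09 [283.3 226.2 284.3 228. ] 0.1 [284.2 230.3 285.2 232. ] 
S yel [311 211   5  20  95] [313.0211 220.6211]
S amb [313 204  13  15 113] [319.8496 211.9204]
0 [338.8 186.1 338.4 195.6] 0.02 [333.6 191.4 333.3 201. ] 0.04 [328.2 196.8 328.  206.4] 0.06 [322.8 202.3 322.7 211.9] 0.08 [317.3 207.9 317.2 217.5] 0.09 [314.5 210.8 314.5 220.3] 0.1 [311.7 213.6 311.7 223.1]
```

Call:
jog_arm([
  [[0, -0.02, 0], 0, 0.01],
  [[0, -0.025, 0], 0, 0.01],
  [[0, -0.025, 0], 0, 0.01],
  [[0, -0.025, 0], 0, 0.01],
  [[0, -0.025, 0], 0, 0.01],
  [[0, -0.025, 0], 0, 0.01],
  [[0, -0.025, 0], 3, 0.01],
  [[0, -0.025, 0], 5, 0.01],
  [[0, -0.025, 0], 5, 0.01],
  [[0, -0.02, 0], 4.3, 0.01],
  [[0, 0, 0], 0, 0.01],
  [[0, 0, 0], 0, 0.01],
])

```text
time_s: 19.4
ee_pos: [0.3966, -0.2247, 0.1073]
eef_rot: [3.14, -0.002, 3.063]
force: [0.2, -0.2, -1.9]
grip_width: 0.0177
grip_force: 44.9
```

```bash
python3 d.py .433 -.262 .0065 3.064
```

```text
19.4 [ 0.3966 -0.2247  0.1073] [ 3.1405e+00 -1.8000e-03  3.0630e+00] q [-0.6   0.21  1.89  0.    1.05 -2.09] F [ 0.2 -0.2 -1.9]
turn deg -0.06 shift before turn [-0.0394 -0.0345  0.1007] after turn [-0.0392 -0.0344  0.1008]
```

Call:
jog_arm([
  [[-0.02, -0.017, 0], 0, 0.01],
  [[-0.019, -0.017, 0], 0, 0.01],
  [[0, 0, 0.025], 0, 0.01],
  [[0, 0, 0.025], 0, 0.01],
  [[0, 0, 0.02], 0, 0.01],
  [[0, 0, 0.012], 0, 0.01],
  [[0, 0, 0.008], 0, 0.01],
  [[0, 0, 0.004], 0, 0.01],
  [[0, 0, 0.002], 0, 0.01],
  [[0, 0, 0.002], 0, 0.01],
  [[0, 0, 0.0015], 0, 0.01],
  [[0, 0, 0], 0, 0.01],
])

```text
time_s: 20.4
ee_pos: [0.4336, -0.2614, 0.0093]
eef_rot: [-3.141, 0.001, 3.064]
force: [-0.2, -0.5, -1.1]
grip_width: 0.0175
grip_force: 44.9
```

```bash
python3 d.py .433 -.262 .0055 3.064
```

```text
20.4 [ 0.4336 -0.2614  0.0093] [-3.1413e+00  6.0000e-04  3.0640e+00] q [-0.61  0.46  1.81  0.    0.87 -2.11] F [-0.2 -0.5 -1.1]
turn deg 0.0 shift before turn [ 0.0006 -0.0006  0.0038] after turn [ 0.0006 -0.0006  0.0038]
```

Call:
jog_arm([
  [[0, 0, 0.0015], 0, 0.01],
  [[0, 0, 0.001], 0, 0.01],
  [[0, 0, 0], 0, 0.01],
  [[0, 0, 0], 0, 0.01],
])

```text
time_s: 20.73
ee_pos: [0.4335, -0.2614, 0.0066]
eef_rot: [-3.142, 0.0, 3.064]
force: [-0.1, 0.6, -0.8]
grip_width: 0.0174
grip_force: 44.9
```

Call:
jog_arm([
  [[0, 0, 0.001], 0, 0.01],
  [[0, 0, 0], 0, 0.03],
  [[0, 0, 0], 0, 0.05],
  [[0, 0, 0], 0, 0.06],
  [[0, 0, 0], 0, 0.06],
  [[0, 0, 0], 0, 0.06],
  [[0, 0, 0], 0, 0.06],
  [[0, 0, -0.01], 0, 0.06],
  [[0, 0, -0.02], 0, 0.06],
  [[0, 0, -0.03], 0, 0.06],
  [[0, 0, -0.035], 0, 0.06],
  [[0, 0, -0.035], 0, 0.06],
])

```text
time_s: 21.73
ee_pos: [0.4331, -0.2611, 0.1376]
eef_rot: [3.141, -0.0, 3.064]
force: [0.5, 0.0, -0.6]
grip_width: 0.0605
grip_force: 0.0
```

Call:
jog_arm([
  [[0, 0, -0.03], 0, 0.06],
  [[0, 0, -0.03], 0, 0.06],
  [[0, 0, 0], 0, 0.06],
  [[0, 0, 0], 0, 0.06],
  [[0, 0, 0], 0, 0.06],
  [[0, 0, 0], 0, 0.06],
])

```text
time_s: 22.23
ee_pos: [0.433, -0.261, 0.1945]
eef_rot: [3.141, -0.002, 3.064]
force: [1.0, -0.0, -0.4]
grip_width: 0.0598
grip_force: 0.0
```

```bash
python3 tr.py | grep -v "^0"; python3 - <<'E'
from h import *
c=camera("top"); save("end",cv2.resize(c["image"][140:340,180:450],(800,592),interpolation=2))
for k in ("rod_hook","rod_grip"):
    for r in spot_point(k,c)[:3]:
        u,v=px(c,r["at"]); print(k,round(r["p"],2),atr(c,u,v).round(3))
E
```

```text
T yel [281 226   6   6  23] [283.3478 228.3478]
T amb [270 211  10   8  35] [275.5714 215.2286]
S yel [311 212   5  19  90] [312.9889 221.1444]
S amb [316 214   3   5  12] [317.0833 216.0833]
rod_hook 0.76 [0.221 0.255 0.001]
rod_hook 0.63 [ 0.594 -0.294  0.011]
rod_grip 0.67 [0.329 0.155 0.018]
```

View pics/end.png

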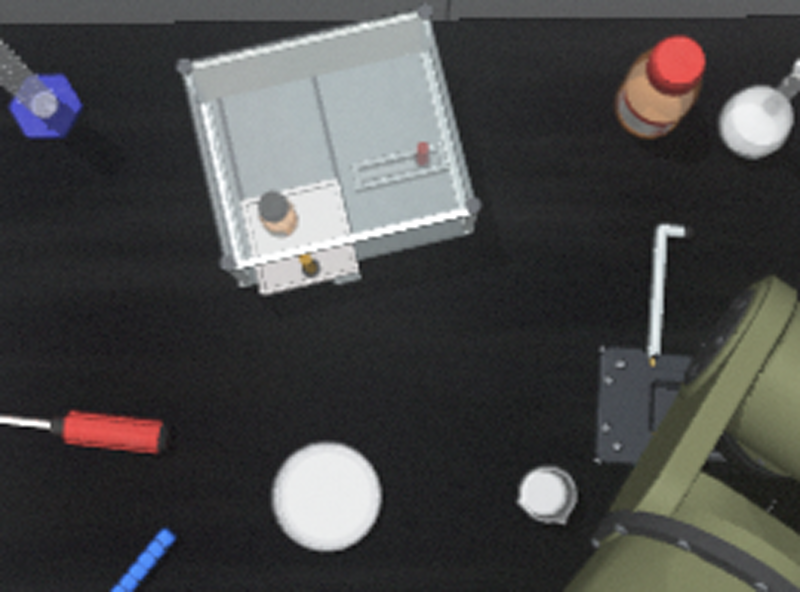

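The end view shows the bolt open at (423,153) and the tray out at (305,240) with the bottle standing on it. The rod lies flat on the bench with its hook at (670,232), and the bystanders are in place.

```bash
python3 -c "
from station import *
print(hand_in())"
```

```text
the job is handed in; nothing more can be done
None
```

The job is handed in: by the camera checks the bolt is open about 40 mm and the tray is out about 92 mm with the bottle upright. The rod lies flat on the bench outside the bay, released, and nothing else looks moved; the system returned no verdict.

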